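Pack the lesson tray, leave the clear bottles

TASK

Pack the dark grey tray for the next lesson: stand each of the two brown bottles in the bay whose mat has the colour of its cap, lay the green slide box flat in the bay with the green mat, and set the brass tin upright in the middle of the slide box's top. Leave the two clear glass bottles standing where they are.

Things in the scene. Friction and masses are not known exactly. Their poses are not given: they have to be found in the camera images.
- tray: Dark grey shallow tray, fixed to the bench, 84 mm (its x) by 316 mm (its y), walls 4 mm thick, rim and dividers 16 mm above the bench. Two dividers make three equal bays in a row along y, centres at y = -104, 0 and +104 mm, each 76 mm (x) by about 99 mm (y) inside, its floor covered by a coloured mat. Origin: centre of its underside, on the bench; z up.
- mat_red: Red mat, fixed, 2 mm thick, covering the whole floor of one of the tray's three bays (74 by 97.5 mm; which bay varies). Origin: centre of its underside, which is 4 mm above the bench; its top, on which things stand, is 6 mm above the bench. Its axes are parallel to the tray's.
- mat_blue: Blue mat, fixed, 2 mm thick, covering the whole floor of one of the tray's three bays (74 by 97.5 mm; which bay varies). Origin: centre of its underside, which is 4 mm above the bench; its top, on which things stand, is 6 mm above the bench. Its axes are parallel to the tray's.
- mat_green: Green mat, fixed, 2 mm thick, covering the whole floor of one of the tray's three bays (74 by 97.5 mm; which bay varies). Origin: centre of its underside, which is 4 mm above the bench; its top, on which things stand, is 6 mm above the bench. Its axes are parallel to the tray's.
- amber_red: Brown (amber) glass bottle with a red cap: belongs in the tray. Round bottle 44 mm in diameter and 90 mm high: straight body up to 56 mm, then a shoulder narrowing to a 24 mm neck, screw cap 29 mm in diameter from 72 to 90 mm; white blank paper label round the body; 70 to 140 g. Origin: centre of its underside; z up through the cap. It starts upright, free-standing on the bench.
- amber_blue: Brown (amber) glass bottle with a blue cap: belongs in the tray. Round bottle 44 mm in diameter and 90 mm high: straight body up to 56 mm, then a shoulder narrowing to a 24 mm neck, screw cap 29 mm in diameter from 72 to 90 mm; white blank paper label round the body; 70 to 140 g. Origin: centre of its underside; z up through the cap. It starts upright, free-standing on the bench.
- clear_red: Look-alike: clear colourless glass bottle with a red cap, does not belong in the tray. Round bottle 44 mm in diameter and 90 mm high: straight body up to 56 mm, then a shoulder narrowing to a 24 mm neck, screw cap 29 mm in diameter from 72 to 90 mm; white blank paper label round the body; 70 to 140 g. Origin: centre of its underside; z up through the cap. It starts upright, free-standing on the bench.
- clear_blue: Look-alike: clear colourless glass bottle with a blue cap, does not belong in the tray. Round bottle 44 mm in diameter and 90 mm high: straight body up to 56 mm, then a shoulder narrowing to a 24 mm neck, screw cap 29 mm in diameter from 72 to 90 mm; white blank paper label round the body; 70 to 140 g. Origin: centre of its underside; z up through the cap. It starts upright, free-standing on the bench.
- slide_box: Green plastic microscope-slide box, closed, with a dark seam and clasp: 56 mm (its x) by 84 mm (its y) by 42 mm high, 105 to 210 g. It fits its bay only with its long side (y) along the tray's y, either way round. Gripped across its 56 mm in the upper half of its height, the fingers stay clear of the tray's rim. Origin: centre of its underside; z up; flat top at 42 mm. It starts flat on the bench, y within 0.5 rad of the world's y.
- tin: Closed round brass-coloured tin, 50 mm in diameter, 32 mm high, 56 to 112 g. Origin: centre of its underside; z up. It starts flat on the bench.
Not all that is in view belongs to the job. There is more than one size of the mat_red; the job needs the smaller.

How it is judged (in metres and radians):
At the end, for the whole second after the job is handed in: Each brown bottle upright in the bay matching its cap (35 mm from mat centre); slide box flat on the green mat (20 mm, 0.3 rad off the tray); tin upright on the box, centres within 15 mm; clear bottles upright within 25 mm of their start; all at rest (horizontal distance between amber_red and mat_red below 0.035 m and z of amber_red in the frame of mat_red between -0.002 and 0.006 m and angle between each of amber_red, amber_blue, slide_box, tin's own z axis and vertical below 0.1 rad and linear speed of each of amber_red, amber_blue, slide_box, tin, clear_red, clear_blue below 0.02 m/s and angular speed of each of amber_red, amber_blue, slide_box, tin below 0.2 rad/s and horizontal distance between amber_blue and mat_blue below 0.035 m and z of amber_blue in the frame of mat_blue between -0.002 and 0.006 m and horizontal distance between slide_box and mat_green below 0.02 m and z of slide_box in the frame of mat_green between -0.002 and 0.006 m and angle between the y axis of slide_box and the y axis of tray, either way round below 0.3 rad and horizontal distance between tin and slide_box below 0.015 m and z of tin in the frame of slide_box between 0.038 and 0.046 m and distance of each of clear_red, clear_blue from where it was at the start of the episode below 0.025 m and angle between each of clear_red, clear_blue's own z axis and vertical below 0.2 rad); the robot touches nothing.
It fails at once if the clear bottle with the red cap is shifted more than 25 mm or tipped (distance of clear_red from where it was at the start of the episode above 0.025 m or angle between clear_red's own z axis and vertical above 0.35 rad).
It fails at once if the clear bottle with the blue cap is shifted more than 25 mm or tipped (distance of clear_blue from where it was at the start of the episode above 0.025 m or angle between clear_blue's own z axis and vertical above 0.35 rad).
It also fails if it takes over 128 s, if anything falls off the work surface, if the arm or the gripper's body presses on something with over 40 N, if the wrist force passes 120 N, or if a joint passes its speed limit or range.

ROBOT

A 7-joint arm with a two-finger parallel gripper is mounted at the origin on the work surface. World frame = base frame: x ahead of the robot, y to its left, z up, the work surface at z = 0. Lengths are in m, angles in degrees, forces in N, time in s.
With the tool pointing down it reaches from about 0.4 to 0.875 m from the base axis. Payload 6.5 kg.
Tool frame: the origin (TCP) lies at the very end of the fingers, on their centre line; the grasp point (between the pads) lies r.grip_depth behind it (r.grip_depth is the distance from the TCP to the grasp point, in m); z points along the fingers, y is the direction in which the jaws open and shut (so a half turn about z gives the same grasp; the last joint's range is limited). The gripper opens to 88 mm and grips with 3 to 60 N. Pads are 18 mm wide; open, the fingers measure 123 mm over their backs; the gripper's body (75 mm by 187 mm) begins 45 mm behind the grasp point.
Start: joints at [59.748, 30.733, -0.252, 88.115, 0.149, 61.152, -4.079], TCP at [0.29, -0.582, 0.239] pointing down, gripper open.
Joint ranges: [-154.64, 154.64], [-21.42, 123.67], [-72.66, 72.17], [13.99, 137.28], [-74.86, 254.86], [10.95, 109.41], [-158.01, 158.01]. Speed limits (degrees/s): [136.94, 136.94, 180, 180, 180, 180, 180].

INTERFACE

Orientations are given as a 3x3 rotation matrix whose columns are the frame's x, y, z axes.
In Python, from station import r gives the robot as it stands. The module is installed in compiled form; this text tells all that it offers.
- The arm moves only by the shell command python3 -m inch 'ROWS' [OPENING] [FORCE]. ROWS is JSON, one flat list of numbers, 4 for each row, row after row: the shift along the tool's x, y, z in units of 30 mm (1.0 is 30 mm), then the turn about the tool's z in units of 10 degrees (1.0 is 10 degrees). In form: [tx, ty, tz, turn, tx, ty, tz, turn, ...]. A call has 1 to 20 rows; each row is the pose to reach, as a shift and turn from the pose commanded when the call began, along the tool's axes at that moment; what a row does not reach only later rows make up. A row lasts 1/8 s, in which the tool goes at most 62.5 mm and 10.7 degrees, less where a joint would pass 70% of its speed; a pose out of reach is approached as far as the arm can. A call with a gripper value outside its range is refused whole. OPENING is the finger opening in mm, from 0 to 88.1, set as the call begins (- or left out, the last holds). The fingers move at their own pace and stop on an object; FORCE is the grip in N (left out, the last holds). Time passes only in rows, so rows that repeat a pose let the fingers close. It gives the time, the measured TCP pose, the force and the opening at its end, in the units of the state.
- r.get_obs(): the state, without advancing time (a new reading comes with each control period).
- r.snapshot(name): name is "scene" or "top" or "wrist"; returns (picture, depth): 400x640x3 uint8, red, green, blue; 400x640 float32, m along the optical axis (not along the pixel's ray), 0 where there is no reading.
- r.camera_info(name): a dict with "vfov" (degrees; the focal length in pixels is half the picture's height over the tangent of half this angle, whatever the lens; pixels are square), "cx", "cy" (the principal point, pixels), "position" and "orientation" of the camera in the world. Camera axes: x right, y up, looking along -z (the intrinsics and any distortion apply to the point x, -y, -z); pixel columns grow to the right and rows downward; lengths in m; the calibration is good to about 2 mm. The wrist camera is an equidistant fisheye: a pixel r from the principal point sees the ray r / f radians off the axis. A picture is of the moment at which its call begins: read the wrist's pose just before it. camera_info takes no time and is no camera call; for the wrist camera it gives the pose at the moment of the call.
- r.hand_in(): hands the job in, once; it reports no verdict.
Trained networks look in the newest picture that a camera, given by its name, has taken for a name from the list of things; names that differ only in an ending like _2 or _b are one class to them, and where a whole thing is asked for, a point or a joint stands for the part that bears it (a point fixed in the world has none). Each returns a list of dicts, best first, with "confidence" (0 to 1); they miss things now and then, are a little off and sometimes report something else, mostly with a low value. They report only what shows in the picture. A call takes as long as a camera call. They do not tell look-alikes from the thing itself.
- r.boxes_of(camera, target): "at" ([x, y, z] in m, in world coordinates, good to about 4 mm: the middle of the surface that is visible of it).
- r.spot_point(camera, target): "at" ([x, y, z] in m, in world coordinates, good to about 4 mm: a listed point, or the origin of a listed thing).
The state is a dict: "time": time; "qpos": joint angles; "qvel": joint speeds; "joint_efforts": joint torques, N m; "position": TCP position; "ee_rot": TCP orientation; "wrist_force": force on the tool from outside, world axes, zero at the start; "torque": the same for the moment, N m; "width": finger opening in m.
Only numpy, scipy, OpenCV 4.12 (cv2) and the standard library are available. Lean on these libraries where they do the work, as an engineer would, in place of code of your own. Each camera call takes 0.05 s, during which the arm holds its last target.

## Working session

There is one attempt and no reset: what is moved stays moved. The work goes in short steps, Python scripts to look and compute and a shell command to move; the robot and the scene stay as the last step left them, time stands still between calls to the robot, and variables do not carry over. Pictures are saved under pics/ and viewed, and the job is handed in when it is done.

```bash
mkdir -p pics; cat > h.py <<'E'
from station import r
import numpy as np, cv2
def snap(n,f):
    i=r.camera_info(n); p,d=r.snapshot(n); cv2.imwrite('pics/'+f,p[:,:,::-1]); np.savez('pics/'+f+'.npz',p=p,d=d,**{k:np.array(v) for k,v in i.items()}); return p,d,i
def deproj(i,d,u,v):
    f=200/np.tan(np.radians(i['vfov'])/2)
    z=d
    c=np.stack([(u-i['cx'])/f*z,-(v-i['cy'])/f*z,-z*np.ones_like(u)],-1)
    return c@np.array(i['orientation']).T+np.array(i['position'])
E
python3 - <<'E'
from h import *
o=r.get_obs(); print(o['time'],o['position'],o['ee_rot'],o['width'],r.grip_depth)
for n in('scene','top'):
    p,d,i=snap(n,n+'0.png'); print(i)
for t in ['tray','mat_red','mat_blue','mat_green','amber_red','amber_blue','clear_red','clear_blue','slide_box','tin']:
    print(t,[(np.round(x['at'],3).tolist(),round(x['confidence'],2)) for x in r.spot_point('top',t)])
E
```

```text
0.0 [ 0.28934669 -0.5813901   0.23785131] [[ 8.95199198e-01  4.45665413e-01 -8.58053006e-04]
 [ 4.45666219e-01 -8.95198072e-01  1.42559378e-03]
 [-1.32789557e-04 -1.65859565e-03 -9.99998616e-01]] 0.08812402082226366 0.0187
{'vfov': 49.561724889025996, 'cx': 316.9420678718348, 'cy': 189.1493766125605, 'position': array([1.37542312, 0.24378487, 0.8483821 ]), 'orientation': array([[-0.22661639, -0.64180288,  0.73262137],
       [ 0.97379116, -0.13432736,  0.18354003],
       [-0.01938542,  0.75501339,  0.65542275]])}
{'vfov': 42.56125307378647, 'cx': 314.53756718229727, 'cy': 198.73722381187923, 'position': array([ 0.29372979, -0.00594701,  1.32216403]), 'orientation': array([[ 2.22085149e-02,  9.93582663e-01, -1.10906598e-01],
       [-9.99749021e-01,  2.23981796e-02,  4.64372024e-04],
       [ 2.94549789e-03,  1.10868449e-01,  9.93830726e-01]])}
tray [([0.478, -0.078, -0.001], 0.84), ([0.675, 0.19, 0.0], 0.63), ([0.677, -0.047, -0.001], 0.28)]
mat_red [([0.215, -0.344, -0.003], 0.89), ([0.493, -0.178, 0.001], 0.67)]
mat_blue [([0.456, 0.026, 0.002], 0.84)]
mat_green [([0.477, -0.074, 0.002], 0.62)]
amber_red [([0.676, 0.19, 0.004], 0.65)]
amber_blue [([0.68, 0.071, 0.002], 0.6), ([0.454, 0.025, 0.004], 0.2)]
clear_red [([0.659, -0.184, 0.005], 0.67)]
clear_blue [([0.674, -0.047, 0.001], 0.79)]
slide_box [([0.498, 0.377, 0.0], 0.76)]
tin [([0.502, -0.372, 0.004], 0.59)]
```

View pics/top0.png

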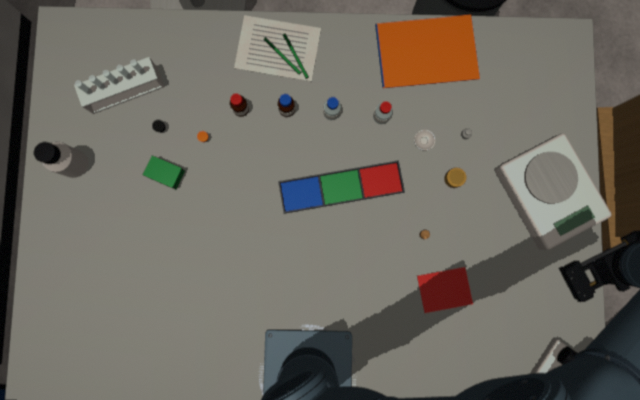

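View pics/scene0.png

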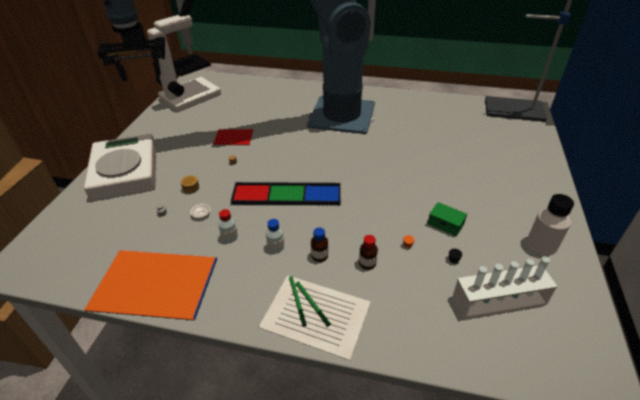

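Top view: amber red is at (239,104), amber blue at (286,104), clear blue at (333,107) and clear red at (384,112). The tray is at (341,187) with bays blue, green, red from left to right. The box is at (163,172), the tin at (456,177), and the large red mat decoy at (445,290). Next I'll measure these precisely.

```bash
cat > meas.py <<'E'
from h import *
def world(f):
    z=np.load('pics/'+f+'.npz'); i={k:z[k] for k in z.files}
    v,u=np.mgrid[0:400,0:640].astype(float)
    return z['p'].astype(int),deproj(i,z['d'],u,v),i
def cloud(f,c,rad,zlo,zhi,col=None):
    p,W,i=world(f)
    m=(np.hypot(W[...,0]-c[0],W[...,1]-c[1])<rad)&(W[...,2]>zlo)&(W[...,2]<zhi)
    if col is not None: m&=col(p)
    return W[m]
def rect(P): 
    return cv2.minAreaRect((P[:,:2]*1000).astype(np.float32))
R=lambda p:(p[...,0]>90)&(p[...,1]<50)&(p[...,2]<60)
G=lambda p:(p[...,1]>p[...,0]+30)&(p[...,1]>p[...,2]+30)
B=lambda p:(p[...,2]>p[...,0]+40)&(p[...,2]>p[...,1]+40)
E
python3 - <<'E'
from meas import *
f='top0.png'
for n,c,rad,lo,hi,col in [('mr',(.495,-.18),.08,-.01,.03,R),('mg',(.477,-.078),.08,-.01,.03,G),('mb',(.456,.026),.08,-.01,.03,B),
  ('box',(.498,.377),.07,.034,.055,None),('boxany',(.498,.377),.07,.02,.055,None),('tin',(.502,-.372),.05,.024,.045,None)]+[(k,c,.05,.076,.11,None) for k,c in dict(ar=(.676,.19),ab=(.68,.071),cb=(.674,-.047),cr=(.659,-.184)).items()]:
    P=cloud(f,c,rad,lo,hi,col); print(n,len(P),P.mean(0).round(4),rect(P), (P.min(0)+P.max(0))/2)
E
```

```text
mr 1107 [ 0.4934 -0.1758  0.0065] ((493.29718017578125, -175.50381469726562), (77.22734069824219, 101.17423248291016), 11.265748977661133) [ 0.49264958 -0.17631763  0.00910109]
mg 1070 [ 0.4734 -0.0741  0.0064] ((473.09893798828125, -74.37268829345703), (76.67568969726562, 98.28289031982422), 11.48269271850586) [ 0.4737769  -0.07442334  0.01037125]
mb 1055 [0.4532 0.028  0.0065] ((453.0654296875, 28.110523223876953), (75.18348693847656, 96.32762145996094), 10.741127967834473) [0.45398    0.02884524 0.00826287]
box 745 [0.4978 0.3794 0.0427] ((498.4885559082031, 380.35076904296875), (85.39869689941406, 56.28885269165039), 67.96076202392578) [0.49769007 0.37974732 0.04296861]
boxany 785 [0.497  0.3778 0.0419] ((498.3962707519531, 380.38812255859375), (85.39869689941406, 56.48799514770508), 67.96076202392578) [0.49769007 0.38081212 0.0362703 ]
tin 308 [ 0.5021 -0.3648  0.0318] ((502.16717529296875, -365.30621337890625), (47.8427848815918, 50.07311248779297), 52.45712661743164) [ 0.50288375 -0.36472634  0.03148376]
ar 125 [0.6744 0.1931 0.0891] ((675.3714599609375, 193.8341064453125), (27.80928611755371, 28.354230880737305), 4.5254974365234375) [0.6756094  0.19390171 0.08671802]
ab 114 [0.6762 0.072  0.0894] ((676.8245849609375, 71.76740264892578), (27.860889434814453, 24.8651123046875), 2.188000440597534) [0.67667481 0.07193157 0.08557932]
cb 121 [ 0.6708 -0.045   0.0892] ((671.650146484375, -45.58115768432617), (27.430627822875977, 27.602739334106445), 2.3539137840270996) [ 0.67169487 -0.04553252  0.08723257]
cr 120 [ 0.6637 -0.1759  0.089 ] ((664.6548461914062, -176.41770935058594), (27.357620239257812, 27.917360305786133), 6.18699836730957) [ 0.66456538 -0.17624727  0.0859038 ]
```

```bash
cat > go.py <<'E'
import sys
from h import *
# args: x y z jawangle(deg, direction of tool y; mod 180)
def go(*ts):
    o=r.get_obs(); Rm=o['ee_rot']; p=np.array(o['position'])
    a0=np.degrees(np.arctan2(Rm[1,1],Rm[0,1]))
    print('t',o['time'],'pos',p.round(4),'jaw',round(a0,2),'w',round(o['width'],4),'F',np.round(o['wrist_force'],1),'q',np.round(o['qpos'],0))
    for x,y,z,j in ts:
        s=Rm.T@(np.array([x,y,z])-p)/.03
        t=(-(j-a0)+90)%180-90
        print((x,y,z,j),'->',np.round(s,2).tolist(),round(t/10,2))
if __name__=='__main__':
    a=list(map(float,sys.argv[1:])); go(*[a[k:k+4] for k in range(0,len(a),4)])
E
python3 go.py .55 -.1 .2 -10  .4985 .3803 .15 -22  .4985 .3803 .016 -22
```

```text
t 0.6 pos [ 0.2896 -0.5819  0.2387] jaw -63.54 w 0.0882 F [ 0.1  0.3 -0.4] q [60. 31. -0. 88.  0. 61. -4.]
(0.55, -0.1, 0.2, -10.0) -> [14.93, -10.51, 1.29] -5.35
(0.4985, 0.3803, 0.15, -22.0) -> [20.52, -25.61, 2.96] -4.15
(0.4985, 0.3803, 0.016, -22.0) -> [20.52, -25.61, 7.42] -4.15
```

```bash
python3 -m inch '[14.93,-10.51,1.3,-4.1, 14.93,-10.51,1.3,-4.1, 14.93,-10.51,1.3,-4.1, 14.93,-10.51,1.3,-4.1, 14.93,-10.51,1.3,-4.1, 14.93,-10.51,1.3,-4.1, 14.93,-10.51,1.3,-4.1, 14.93,-10.51,1.3,-4.1, 14.93,-10.51,1.3,-4.1, 20.5,-25.6,3,-4.15, 20.5,-25.6,3,-4.15, 20.5,-25.6,3,-4.15, 20.5,-25.6,3,-4.15, 20.5,-25.6,3,-4.15, 20.5,-25.6,3,-4.15, 20.5,-25.6,3,-4.15, 20.5,-25.6,3,-4.15, 20.5,-25.6,3,-4.15, 20.5,-25.6,3,-4.15, 20.5,-25.6,3,-4.15]' 88 20; python3 go.py .4985 .3803 .016 -22
```

```text
time: 3.1
position: [0.4989, 0.3778, 0.1488]
ee_rot: [[0.378, 0.926, 0.0], [0.926, -0.378, -0.001], [-0.001, 0.001, -1.0]]
wrist_force: [0.0, -0.1, -0.4]
width: 0.0879
t 3.1 pos [0.4989 0.3778 0.1488] jaw -22.18 w 0.0879 F [ 0.  -0.1 -0.4] q [-26.  36. -21.  95.  16.  52. -76.]
(0.4985, 0.3803, 0.016, -22.0) -> [0.08, -0.05, 4.43] -0.02
```

```bash
python3 -m inch '[0.04,0,1.5,0, 0.04,0,2.5,0, 0.04,0,3.5,0, 0.04,0,4.1,0, 0.04,0,4.43,0, 0.04,0,4.43,0, 0.04,0,4.43,0]'; python3 go.py .4985 .3803 .016 -22
```

```text
time: 3.98
position: [0.499, 0.3813, 0.0168]
ee_rot: [[0.375, 0.927, 0.001], [0.927, -0.375, 0.001], [0.001, 0.001, -1.0]]
wrist_force: [-0.4, 0.8, 0.7]
width: 0.088
t 3.975 pos [0.499  0.3813 0.0168] jaw -22.04 w 0.088 F [-0.4  0.8  0.7] q [-29.  47. -18.  97.  20.  39. -80.]
(0.4985, 0.3803, 0.016, -22.0) -> [-0.04, -0.0, 0.03] -0.0
```

```bash
python3 - <<'E'
from h import *
snap('wrist','w1.png')
E
```

```text
(no output)
```

View pics/w1.png

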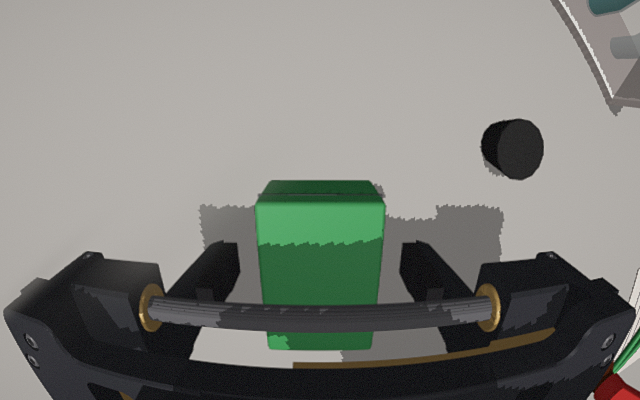

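Wrist view: the box (256–384, 180–350) sits centred and square between the open fingers, at about (225,260) and (415,260). I'll close and lift.

```bash
python3 -m inch '[0,0,0,0,0,0,0,0,0,0,0,0,0,0,0,0,0,0,0,0,0,0,0,0,0,0,-1,0,0,0,-2.5,0,0,0,-4,0,0,0,-4,0]' 40 25; python3 go.py .4733 -.0742 .12 11.2
```

```text
time: 5.28
position: [0.5001, 0.3825, 0.1393]
ee_rot: [[0.375, 0.927, 0.005], [0.927, -0.375, 0.004], [0.006, 0.003, -1.0]]
wrist_force: [-0.3, 0.6, -1.4]
width: 0.0562
t 5.275 pos [0.5001 0.3825 0.1393] jaw -22.05 w 0.0562 F [-0.3  0.6 -1.4] q [-27.  37. -21.  95.  16.  51. -76.]
(0.4733, -0.0742, 0.12, 11.2) -> [-14.45, 4.88, 0.57] -3.32
```

```bash
python3 -m inch '[-2,0.7,0,-0.5, -4,1.4,0,-1, -6,2,0,-1.5, -8,2.7,0,-2, -10,3.4,0,-2.5, -12,4.05,0.2,-3, -13.5,4.56,0.4,-3.3, -14.45,4.88,0.57,-3.32, -14.45,4.88,0.57,-3.32, -14.45,4.88,0.57,-3.32, -14.45,4.88,0.57,-3.32, -14.45,4.88,0.57,-3.32]' ; python3 go.py .4733 -.0740 .03 11.2 .4733 -.0740 .022 11.2; python3 - <<'E'
from h import *
snap('wrist','w2.png')
E
```

```text
time: 6.78
position: [0.4716, -0.0749, 0.1187]
ee_rot: [[-0.195, 0.981, 0.0], [0.981, 0.195, 0.0], [0.0, 0.0, -1.0]]
wrist_force: [-0.9, 0.4, -1.5]
width: 0.0558
t 6.775 pos [ 0.4716 -0.0749  0.1187] jaw 11.27 w 0.0558 F [-0.9  0.4 -1.5] q [ 26.  27. -28. 118.  20.  39.  -3.]
(0.4733, -0.074, 0.03, 11.2) -> [0.02, 0.06, 2.96] 0.01
(0.4733, -0.074, 0.022, 11.2) -> [0.02, 0.06, 3.23] 0.01
```

View pics/w2.png

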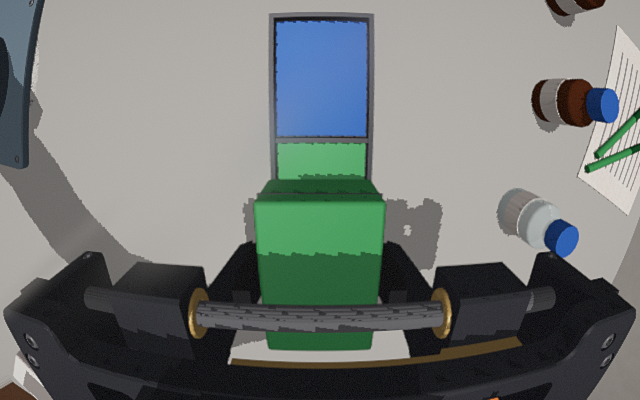

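The held box is square to the tray, over the green bay at (320,160). Lowering it now.

```bash
python3 -m inch '[0.02,0.06,1,0, 0.02,0.06,2,0, 0.02,0.06,2.6,0, 0.02,0.06,2.9,0, 0.02,0.06,3.05,0, 0.02,0.06,3.15,0, 0.02,0.06,3.23,0, 0.02,0.06,3.23,0]'; python3 go.py .4733 -.0740 .022 11.2
```

```text
time: 7.82
position: [0.4733, -0.0751, 0.022]
ee_rot: [[-0.194, 0.981, 0.0], [0.981, 0.194, -0.0], [-0.0, 0.0, -1.0]]
wrist_force: [-0.6, 0.3, -2.5]
width: 0.0557
t 7.825 pos [ 0.4733 -0.0751  0.022 ] jaw 11.16 w 0.0557 F [-0.6  0.3 -2.5] q [ 20.  38. -21. 119.  28.  28. -10.]
(0.4733, -0.074, 0.022, 11.2) -> [0.04, 0.01, -0.0] -0.0
```

```bash
python3 -m inch '[0.04,0,0.05,0, 0.04,0,0.05,0]'; python3 go.py .4733 -.0740 .022 11.2;
```

```text
time: 8.07
position: [0.4733, -0.075, 0.0218]
ee_rot: [[-0.193, 0.981, 0.001], [0.981, 0.193, -0.002], [-0.002, 0.0, -1.0]]
wrist_force: [-4.5, -3.3, 17.4]
width: 0.056
t 8.075 pos [ 0.4733 -0.075   0.0218] jaw 11.13 w 0.056 F [-4.5 -3.3 17.4] q [ 20.  38. -21. 119.  28.  28. -10.]
(0.4733, -0.074, 0.022, 11.2) -> [0.03, 0.01, -0.01] -0.01
```

```bash
python3 -m inch '[0,0,0,0,0,0,0,0,0,0,-0.5,0,0,0,-1.5,0,0,0,-3,0,0,0,-5,0,0,0,-6,0]' 80; python3 - <<'E'
from meas import *
snap('top','top1.png')
P=cloud('top1.png',(.473,-.074),.06,.04,.056,G); print(len(P),P.mean(0),rect(P))
E
python3 go.py .5022 -.3653 .15 -10 .5022 -.3653 .0065 -10
```

```text
time: 8.95
position: [0.4739, -0.0737, 0.204]
ee_rot: [[-0.194, 0.981, 0.004], [0.981, 0.194, -0.001], [-0.001, 0.004, -1.0]]
wrist_force: [-0.0, -0.1, -0.7]
width: 0.0803
226 [ 0.46855078 -0.0458853   0.04821017] ((468.5115966796875, -47.561805725097656), (56.18806838989258, 28.245420455932617), 11.74887466430664)
t 9.0 pos [ 0.4755 -0.0737  0.2065] jaw 11.18 w 0.0799 F [ 1.5 -0.3  2.7] q [ 30.  20. -32. 114.  14.  50.   2.]
(0.5022, -0.3653, 0.15, -10.0) -> [-9.7, -1.03, 1.91] 2.12
(0.5022, -0.3653, 0.0065, -10.0) -> [-9.69, -1.06, 6.69] 2.12
```

View pics/top1.png

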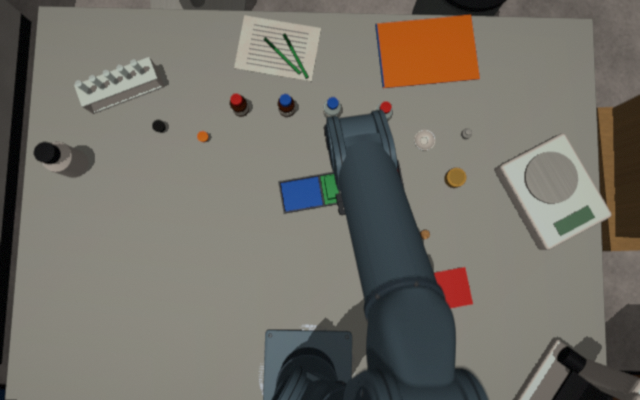

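Box is flat at z≈48 mm in the green bay, partly hidden by the arm. Next is the tin at (456,177).

```bash
python3 -m inch '[-2,-0.2,0.3,0.5, -4,-0.4,0.6,1, -6,-0.6,1,1.5, -8,-0.85,1.5,2, -9.7,-1.05,1.9,2.12, -9.7,-1.05,1.9,2.12, -9.7,-1.05,1.9,2.12, -9.7,-1.05,1.9,2.12, -9.7,-1.05,1.9,2.12]' 88; python3 - <<'E'
from meas import *
snap('top','top2.png');snap('wrist','w3.png')
P=cloud('top2.png',(.473,-.074),.06,.04,.056,G); print(len(P),P.mean(0),rect(P))
E
python3 go.py .5022 -.3653 .15 -10 .5022 -.3653 .0065 -10
```

```text
time: 10.12
position: [0.4988, -0.3642, 0.1439]
ee_rot: [[0.172, 0.985, 0.0], [0.985, -0.172, 0.0], [0.0, 0.0, -1.0]]
wrist_force: [-0.1, 0.2, -0.3]
width: 0.0883
749 [ 0.47370226 -0.07474541  0.04802603] ((473.8231506347656, -74.73108673095703), (56.0499382019043, 84.0467300415039), 11.145609855651855)
t 10.225 pos [ 0.4986 -0.3648  0.1437] jaw -9.97 w 0.0881 F [0.3 0.7 0.5] q [ 46.  35. -20.  97.  15.  51.  10.]
(0.5022, -0.3653, 0.15, -10.0) -> [0.0, 0.12, -0.21] 0.0
(0.5022, -0.3653, 0.0065, -10.0) -> [0.0, 0.12, 4.57] 0.0
```

View pics/w3.png

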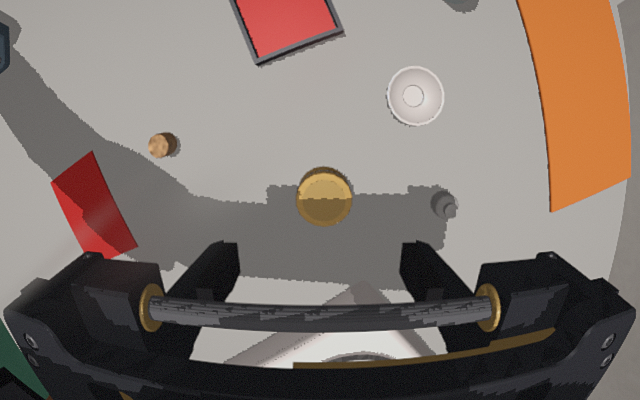

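Tin (325,196) lies on the centreline between the fingers, and the small weight at (445,205) is outside the jaws. Descend and grip.

```bash
python3 -m inch '[0,0.1,1.5,0, 0,0.12,3,0, 0,0.12,4,0, 0,0.12,4.5,0, 0,0.12,4.5,0, 0,0.12,4.5,0]' 88 15; python3 go.py .5022 -.3653 .0065 -10
```

```text
time: 10.98
position: [0.5028, -0.3666, 0.0097]
ee_rot: [[0.174, 0.985, 0.002], [0.985, -0.174, -0.001], [-0.001, 0.002, -1.0]]
wrist_force: [0.0, -0.1, -0.2]
width: 0.0881
t 10.975 pos [ 0.5028 -0.3666  0.0097] jaw -10.04 w 0.0881 F [ 0.  -0.1 -0.2] q [ 43.  47. -16.  98.  19.  38.   7.]
(0.5022, -0.3653, 0.0065, -10.0) -> [0.04, -0.03, 0.11] -0.0
```

```bash
python3 -m inch '[0.04,0,0.1,0,0.04,0,0.1,0,0.04,0,0.1,0,0.04,0,0.1,0,0.04,0,0.1,0,0.04,0,0.1,0,0.04,0,0.1,0, 0.04,0,-0.3,0, 0.04,0,-2,0,0.04,0,-4,0,0.04,0,-5,0,0.04,0,-5,0]' 40 20; python3 go.py .4738 -.0747 .13 11.2
```

```text
time: 12.48
position: [0.5035, -0.3658, 0.1614]
ee_rot: [[0.174, 0.985, 0.004], [0.985, -0.174, -0.003], [-0.002, 0.005, -1.0]]
wrist_force: [-0.3, -0.2, -2.3]
width: 0.0497
t 12.475 pos [ 0.5035 -0.3658  0.1614] jaw -10.05 w 0.0497 F [-0.3 -0.2 -2.3] q [ 46.  35. -20.  95.  15.  52.  10.]
(0.4738, -0.0747, 0.13, 11.2) -> [9.38, -2.67, 1.01] -2.12
```

```bash
python3 -m inch '[2,-0.55,0.2,-0.5, 4,-1.1,0.4,-1, 6,-1.7,0.6,-1.5, 8,-2.3,0.9,-2, 9.38,-2.67,1,-2.12, 9.38,-2.67,1,-2.12, 9.38,-2.67,1,-2.12, 9.38,-2.67,1,-2.12, 9.38,-2.67,1,-2.12, 9.38,-2.67,1,-2.12]'; python3 go.py .4738 -.0747 .06 11.2 .4738 -.0747 .0555 11.2;  python3 - <<'E'
from h import *
snap('wrist','w4.png')
E
```

```text
time: 13.72
position: [0.4722, -0.0744, 0.1283]
ee_rot: [[-0.192, 0.981, -0.0], [0.981, 0.192, -0.0], [-0.0, -0.0, -1.0]]
wrist_force: [-0.3, -0.6, -0.4]
width: 0.0493
t 13.725 pos [ 0.4722 -0.0744  0.1283] jaw 11.1 w 0.0493 F [-0.3 -0.6 -0.4] q [ 27.  27. -28. 117.  19.  41.  -3.]
(0.4738, -0.0747, 0.06, 11.2) -> [-0.02, 0.05, 2.28] -0.01
(0.4738, -0.0747, 0.0555, 11.2) -> [-0.02, 0.05, 2.43] -0.01
```

View pics/w4.png

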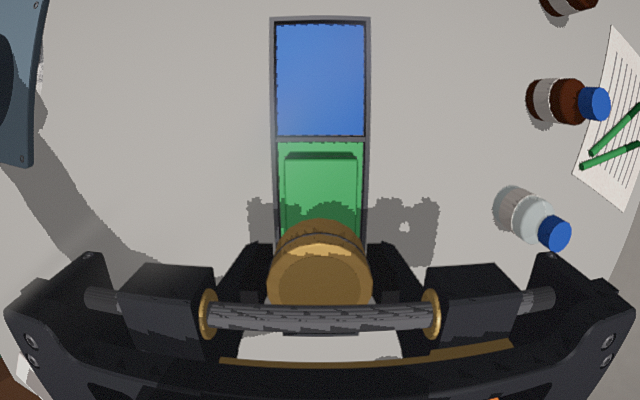

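The tin (320,265) is held level above the box (320,190). Lower it gently.

```bash
python3 -m inch '[-0.02,0.05,1,0, -0.02,0.05,1.8,0, -0.02,0.05,2.15,0, -0.02,0.05,2.3,0, -0.02,0.05,2.35,0, -0.02,0.05,2.38,0, -0.02,0.05,2.38,0]'; python3 go.py .4738 -.0747 .0555 11.2
```

```text
time: 14.65
position: [0.4741, -0.0742, 0.0573]
ee_rot: [[-0.193, 0.981, 0.001], [0.981, 0.193, -0.0], [-0.0, 0.001, -1.0]]
wrist_force: [0.3, 0.2, -1.1]
width: 0.0493
t 14.65 pos [ 0.4741 -0.0742  0.0573] jaw 11.16 w 0.0493 F [ 0.3  0.2 -1.1] q [ 23.  34. -24. 119.  25.  32.  -8.]
(0.4738, -0.0747, 0.0555, 11.2) -> [-0.01, -0.01, 0.06] -0.0
```

```bash
python3 -m inch '[-0.01,0,0.03,0,-0.01,0,0.05,0,-0.01,0,0.05,0]'; python3 go.py .4738 -.0747 .0555 11.2
```

```text
time: 15.02
position: [0.4738, -0.0745, 0.0554]
ee_rot: [[-0.194, 0.981, -0.0], [0.981, 0.194, -0.0], [-0.0, -0.0, -1.0]]
wrist_force: [-0.7, 0.2, -0.6]
width: 0.0496
t 15.025 pos [ 0.4738 -0.0745  0.0554] jaw 11.16 w 0.0496 F [-0.7  0.2 -0.6] q [ 23.  34. -24. 119.  25.  32.  -8.]
(0.4738, -0.0747, 0.0555, 11.2) -> [-0.01, -0.0, -0.0] -0.0
```

```bash
python3 -m inch '[0,0,0.03,0,0,0,0.03,0]'; python3 go.py .4738 -.0747 .0555 11.2
```

```text
time: 15.28
position: [0.4738, -0.0744, 0.0544]
ee_rot: [[-0.194, 0.981, -0.0], [0.981, 0.194, 0.0], [0.0, -0.0, -1.0]]
wrist_force: [0.0, -0.0, -1.9]
width: 0.0495
t 15.275 pos [ 0.4738 -0.0744  0.0544] jaw 11.16 w 0.0495 F [ 0.  -0.  -1.9] q [ 23.  34. -24. 119.  25.  32.  -8.]
(0.4738, -0.0747, 0.0555, 11.2) -> [-0.01, -0.0, -0.04] -0.0
```

```bash
python3 -m inch '[0,0,0.03,0,0,0,0.03,0]'; python3 -m inch '[0,0,0.03,0,0,0,0.03,0]'
```

```text
time: 15.52
position: [0.4738, -0.0744, 0.0535]
ee_rot: [[-0.194, 0.981, -0.0], [0.981, 0.194, 0.0], [0.0, -0.0, -1.0]]
wrist_force: [-0.3, 0.6, -1.0]
width: 0.0494
time: 15.78
position: [0.4739, -0.0744, 0.0533]
ee_rot: [[-0.194, 0.981, -0.0], [0.981, 0.194, -0.001], [-0.001, -0.0, -1.0]]
wrist_force: [-3.5, 0.0, 8.3]
width: 0.0492
```

Contact at 8 N. Release and rise.

```bash
python3 -m inch '[0,0,0,0,0,0,0,0,0,0,0,0,0,0,-0.5,0,0,0,-1.5,0,0,0,-3,0,0,0,-4,0,0,0,-4,0]' 80; python3 go.py .6755 .1938 .19 11 .6755 .1938 .17 0
```

```text
time: 16.77
position: [0.4756, -0.0747, 0.1755]
ee_rot: [[-0.193, 0.981, 0.005], [0.981, 0.193, -0.001], [-0.002, 0.005, -1.0]]
wrist_force: [0.5, 0.0, -0.6]
width: 0.0798
t 16.775 pos [ 0.4756 -0.0747  0.1755] jaw 11.15 w 0.0798 F [ 0.5  0.  -0.6] q [ 29.  22. -31. 115.  16.  46.   0.]
(0.6755, 0.1938, 0.19, 11.0) -> [7.49, 8.27, -0.46] 0.01
(0.6755, 0.1938, 0.17, 0.0) -> [7.49, 8.27, 0.21] 1.11
```

```bash
python3 -m inch '[1.5,1.65,0,0, 3,3.3,0,0, 4.5,5,0,0, 6,6.6,0,0, 7.49,8.27,0,0, 7.49,8.27,0.3,0, 7.49,8.27,0.5,0, 7.49,8.27,0.5,0, 7.49,8.27,0.5,0]'; python3 - <<'E'
from meas import *
snap('top','top3.png');snap('wrist','w5.png')
P=cloud('top3.png',(.474,-.075),.035,.07,.1); print('tin',len(P),P.mean(0),rect(P))
P=cloud('top3.png',(.474,-.075),.06,.04,.056,G); print(len(P),P.mean(0),rect(P))
E
python3 go.py .6755 .1938 .15 11 .6755 .1938 .07 11
```

```text
time: 17.9
position: [0.6736, 0.1922, 0.1579]
ee_rot: [[-0.192, 0.981, -0.0], [0.981, 0.192, -0.001], [-0.001, -0.0, -1.0]]
wrist_force: [-0.5, -0.4, 0.2]
width: 0.0801
tin 0 [nan nan nan] ((0.0, 0.0), (0.0, 0.0), 0.0)
0 [nan nan nan] ((0.0, 0.0), (0.0, 0.0), 0.0)
t 18.0 pos [0.6739 0.1928 0.1583] jaw 11.09 w 0.0798 F [-0.2 -0.2 -0.2] q [ -2.  44. -28.  82.  22.  60. -24.]
(0.6755, 0.1938, 0.15, 11.0) -> [0.02, 0.06, 0.28] 0.01
(0.6755, 0.1938, 0.07, 11.0) -> [0.02, 0.06, 2.94] 0.01<stdin>:3: RuntimeWarning: Mean of empty slice.
  ret = um.true_divide(
<stdin>:4: RuntimeWarning: Mean of empty slice.
```

View pics/w5.png

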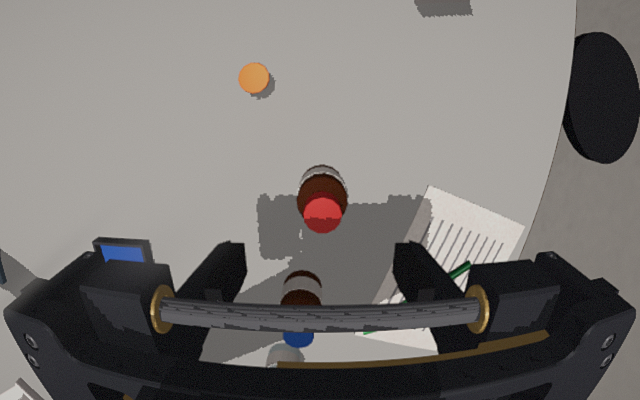

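Amber red's cap (322,212) is centred between the fingers; the top view of the tray is hidden by the arm here. Descend on the cap.

```bash
python3 -m inch '[0.02,0.05,1,0, 0.02,0.05,2,0, 0.02,0.05,2.7,0, 0.02,0.05,2.94,0, 0.02,0.05,2.94,0,0.02,0.05,2.94,0]' 80; python3 go.py .6755 .1938 .07 11
```

```text
time: 18.75
position: [0.6759, 0.1953, 0.0708]
ee_rot: [[-0.193, 0.981, 0.002], [0.981, 0.193, 0.001], [0.0, 0.002, -1.0]]
wrist_force: [1.1, -0.2, -0.1]
width: 0.0801
t 18.75 pos [0.6759 0.1953 0.0708] jaw 11.16 w 0.0801 F [ 1.1 -0.2 -0.1] q [ -3.  50. -26.  84.  25.  53. -26.]
(0.6755, 0.1938, 0.07, 11.0) -> [-0.05, -0.02, 0.03] 0.02
```

```bash
python3 -m inch '[-0.04,0,0.02,0,-0.04,0,0.02,0,-0.04,0,0.02,0,-0.04,0,0.02,0,-0.04,0,0.02,0,-0.04,0,0.02,0,-0.04,0,0.02,0,-0.04,0,0.02,0,-0.04,0,0.02,0]' 15 25; python3 -m inch '[0,0,-0.5,0,0,0,-2,0,0,0,-3.5,0,0,0,-4.2,0,0,0,-4.2,0]'; python3 -c "
from h import *
snap('wrist','w6.png')"; python3 go.py .493 -.1760 .195 11.2 .493 -.1760 .085 11.2
```

```text
time: 19.88
position: [0.6754, 0.1937, 0.0689]
ee_rot: [[-0.194, 0.981, -0.0], [0.981, 0.194, -0.0], [0.0, -0.0, -1.0]]
wrist_force: [0.7, -0.2, -0.8]
width: 0.028
time: 20.5
position: [0.6761, 0.194, 0.1964]
ee_rot: [[-0.193, 0.981, 0.003], [0.981, 0.193, 0.001], [0.0, 0.003, -1.0]]
wrist_force: [0.0, 1.0, -2.2]
width: 0.0281
t 20.55 pos [0.6751 0.1935 0.1944] jaw 11.16 w 0.028 F [-0.6 -0.3 -2.1] q [ -2.  42. -29.  80.  21.  64. -23.]
(0.493, -0.176, 0.195, 11.2) -> [-10.91, -8.34, -0.01] -0.0
(0.493, -0.176, 0.085, 11.2) -> [-10.91, -8.34, 3.65] -0.0
```

View pics/w6.png

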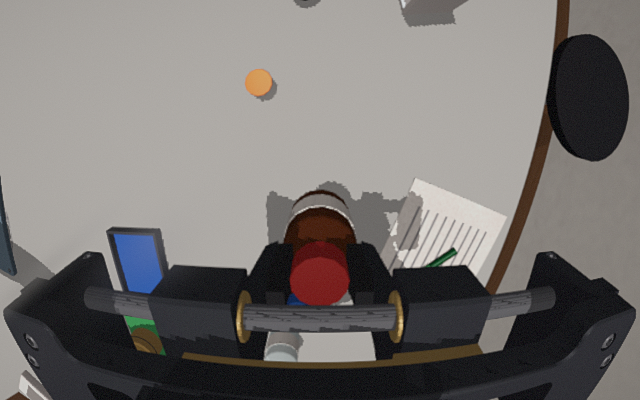

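Held upright: red cap (320,272) with the body directly behind it. Moving to the red bay.

```bash
python3 -m inch '[-1.3,-1,0,0, -2.7,-2.06,0,0, -4.1,-3.13,0,0, -5.5,-4.2,0,0, -6.9,-5.27,0,0, -8.3,-6.34,0,0, -9.6,-7.34,0,0, -10.6,-8.1,0,0, -10.91,-8.34,0,0,-10.91,-8.34,0.3,0,-10.91,-8.34,0.3,0,-10.91,-8.34,0.3,0]'; python3 -c "
from h import *
snap('wrist','w7.png')"; python3 go.py .493 -.1760 .085 11.2 .493 -.1760 .0755 11.2
```

```text
time: 22.05
position: [0.4938, -0.1741, 0.1857]
ee_rot: [[-0.196, 0.981, -0.0], [0.981, 0.196, 0.001], [0.001, 0.0, -1.0]]
wrist_force: [0.2, 0.5, -0.8]
width: 0.0282
t 22.1 pos [ 0.4938 -0.1745  0.1858] jaw 11.28 w 0.0284 F [ 0.4  0.7 -0.9] q [ 38.  25. -30. 109.  16.  50.  12.]
(0.493, -0.176, 0.085, 11.2) -> [-0.05, -0.04, 3.36] 0.01
(0.493, -0.176, 0.0755, 11.2) -> [-0.05, -0.04, 3.68] 0.01
```

View pics/w7.png

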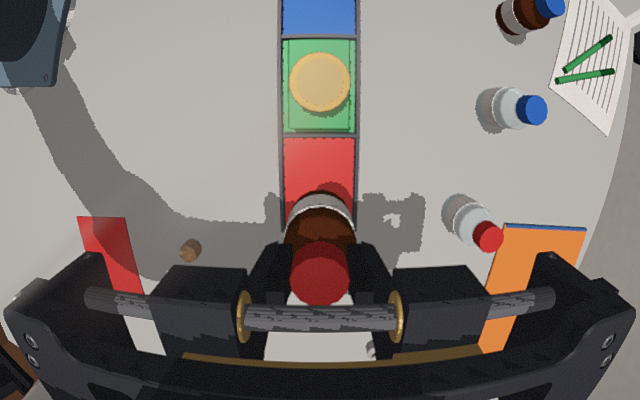

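The tin (320,82) sits centred on the box, and the bottle is over the red bay (320,170). Lowering.

```bash
python3 -m inch '[-0.05,-0.04,1,0, -0.05,-0.04,2,0, -0.05,-0.04,3,0, -0.05,-0.04,3.35,0, -0.05,-0.04,3.5,0, -0.05,-0.04,3.6,0, -0.05,-0.04,3.65,0, -0.05,-0.04,3.65,0]'; python3 -m inch '[0,0,0.03,0,0,0,0.03,0]';
```

```text
time: 23.1
position: [0.4926, -0.1777, 0.0768]
ee_rot: [[-0.193, 0.981, 0.001], [0.981, 0.193, -0.0], [-0.0, 0.001, -1.0]]
wrist_force: [0.1, -0.9, -0.8]
width: 0.0283
time: 23.35
position: [0.4923, -0.1776, 0.0756]
ee_rot: [[-0.193, 0.981, -0.0], [0.981, 0.193, -0.0], [-0.0, -0.0, -1.0]]
wrist_force: [0.5, -0.4, -0.6]
width: 0.0282
```

```bash
python3 -m inch '[0,0,0.03,0,0,0,0.03,0]'; python3 -m inch '[0,0,0.03,0,0,0,0.03,0]'
```

```text
time: 23.6
position: [0.4926, -0.1776, 0.0748]
ee_rot: [[-0.194, 0.981, 0.0], [0.981, 0.194, -0.0], [-0.0, 0.0, -1.0]]
wrist_force: [-0.8, -0.2, 1.6]
width: 0.028
time: 23.85
position: [0.4928, -0.1775, 0.0746]
ee_rot: [[-0.194, 0.981, 0.001], [0.981, 0.194, -0.001], [-0.001, 0.0, -1.0]]
wrist_force: [-3.4, 1.6, 10.9]
width: 0.0286
```

```bash
python3 -m inch '[0,0,-0.03,0,0,0,-0.03,0,0,0,-0.03,0,0,0,-0.5,0,0,0,-1.5,0,0,0,-3,0,0,0,-3.5,0,0,0,-3.5,0]' 70; python3 go.py .6768 .0718 .17 11.2
```

```text
time: 24.85
position: [0.4929, -0.1779, 0.1797]
ee_rot: [[-0.193, 0.981, 0.002], [0.981, 0.193, -0.001], [-0.001, 0.002, -1.0]]
wrist_force: [0.5, 0.6, -1.2]
width: 0.0703
t 24.85 pos [ 0.4929 -0.1779  0.1797] jaw 11.14 w 0.0703 F [ 0.5  0.6 -1.2] q [ 39.  26. -30. 109.  17.  49.  11.]
(0.6768, 0.0718, 0.17, 11.2) -> [6.98, 7.62, 0.33] -0.01
```

```bash
python3 -m inch '[1.4,1.52,0,0, 2.8,3.05,0,0, 4.2,4.6,0,0, 5.6,6.1,0,0, 6.6,7.2,0,0, 6.98,7.62,0.3,0, 6.98,7.62,0.5,0, 6.98,7.62,0.5,0, 6.98,7.62,0.5,0]'; python3 - <<'E'
from meas import *
snap('wrist','w8.png')
E
python3 go.py .6768 .0718 .15 11 .6768 .0718 .07 11
```

```text
time: 25.98
position: [0.6758, 0.0699, 0.1637]
ee_rot: [[-0.191, 0.982, -0.0], [0.982, 0.191, -0.001], [-0.001, -0.001, -1.0]]
wrist_force: [1.1, -0.2, 1.1]
width: 0.0699
t 26.025 pos [0.6759 0.0704 0.164 ] jaw 11.05 w 0.0698 F [ 1.1 -0.4  0.4] q [  9.  41. -29.  85.  22.  59. -14.]
(0.6768, 0.0718, 0.15, 11.0) -> [0.04, 0.04, 0.47] 0.0
(0.6768, 0.0718, 0.07, 11.0) -> [0.04, 0.04, 3.13] 0.0
```

View pics/w8.png

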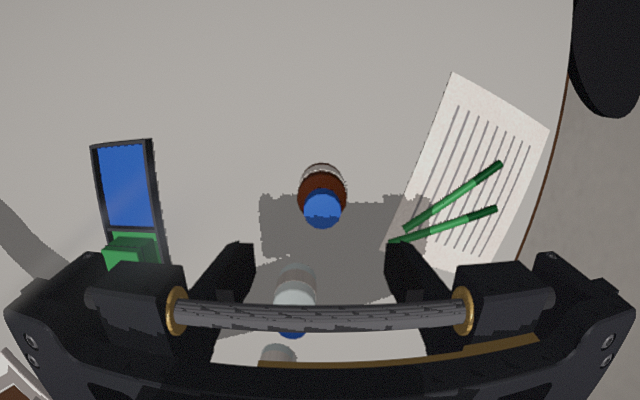

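Brown bottle with the blue cap (322,208) is centred. Descend and grip.

```bash
python3 -m inch '[0.02,0.04,1,0, 0.02,0.04,2,0, 0.02,0.04,2.9,0, 0.02,0.04,3.12,0, 0.02,0.04,3.12,0,0.02,0.04,3.12,0]'; python3 go.py .6768 .0718 .07 11
```

```text
time: 26.78
position: [0.6781, 0.073, 0.0716]
ee_rot: [[-0.193, 0.981, 0.002], [0.981, 0.193, 0.0], [-0.0, 0.002, -1.0]]
wrist_force: [0.1, 0.1, -0.1]
width: 0.0703
t 26.775 pos [0.6781 0.073  0.0716] jaw 11.14 w 0.0703 F [ 0.1  0.1 -0.1] q [  7.  48. -26.  87.  25.  51. -17.]
(0.6768, 0.0718, 0.07, 11.0) -> [-0.03, -0.05, 0.05] 0.01
```

```bash
python3 -m inch '[-0.03,-0.02,0.03,0,-0.03,-0.02,0.03,0,-0.03,-0.02,0.03,0,-0.03,-0.02,0.03,0,-0.03,-0.02,0.03,0,-0.03,-0.02,0.03,0,-0.03,-0.02,0.03,0,-0.03,-0.02,0.03,0]' 15 25; python3 -m inch '[0,0,-0.5,0,0,0,-2,0,0,0,-3.5,0,0,0,-4.2,0,0,0,-4.2,0]'; python3 go.py .4531 .0281 .185 11.2 .4531 .0281 .076 11.2
```

```text
time: 27.78
position: [0.6768, 0.0721, 0.0692]
ee_rot: [[-0.194, 0.981, 0.0], [0.981, 0.194, 0.0], [0.0, 0.0, -1.0]]
wrist_force: [0.4, 1.1, -0.4]
width: 0.0283
time: 28.4
position: [0.6775, 0.0721, 0.1966]
ee_rot: [[-0.193, 0.981, 0.003], [0.981, 0.193, 0.0], [-0.0, 0.003, -1.0]]
wrist_force: [-0.3, 0.6, -1.3]
width: 0.0281
t 28.4 pos [0.6775 0.0721 0.1966] jaw 11.15 w 0.0281 F [-0.3  0.6 -1.3] q [  9.  39. -29.  84.  21.  62. -13.]
(0.4531, 0.0281, 0.185, 11.2) -> [0.01, -7.62, 0.37] -0.0
(0.4531, 0.0281, 0.076, 11.2) -> [0.01, -7.63, 4.0] -0.0
```

```bash
python3 -m inch '[0,-1.5,0,0, 0,-3,0,0, 0,-4.5,0,0, 0,-6,0,0, 0,-7.2,0.1,0, 0,-7.62,0.37,0, 0,-7.62,0.4,0, 0,-7.62,0.4,0, 0,-7.62,0.4,0]'; python3 -c "
from h import *
snap('wrist','w9.png')"; python3 go.py .4531 .0281 .0765 11.2
```

```text
time: 29.52
position: [0.4536, 0.0283, 0.1832]
ee_rot: [[-0.194, 0.981, 0.001], [0.981, 0.194, 0.001], [0.001, 0.001, -1.0]]
wrist_force: [-0.3, 0.4, -0.8]
width: 0.0282
t 29.575 pos [0.4534 0.0281 0.1832] jaw 11.17 w 0.0283 F [-0.  -0.  -1.3] q [ 20.  20. -34. 118.  15.  46. -12.]
(0.4531, 0.0281, 0.0765, 11.2) -> [-0.0, -0.01, 3.56] -0.0
```

View pics/w9.png

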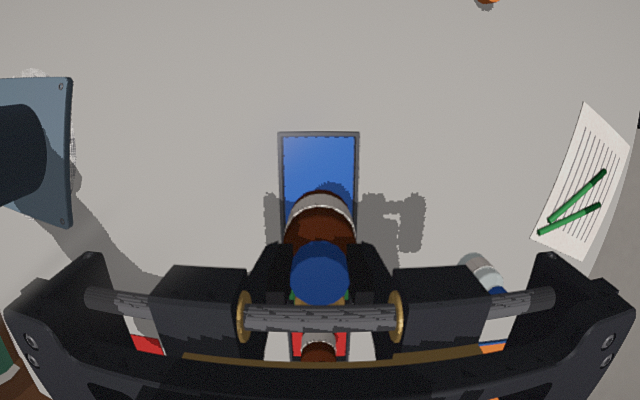

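The bottle is over the blue bay (318,165), upright. Lowering.

```bash
python3 -m inch '[0,0,1,0, 0,0,2,0, 0,0,3,0, 0,0,3.35,0, 0,0,3.5,0, 0,0,3.57,0, 0,0,3.6,0, 0,0,3.6,0]'; python3 -m inch '[0,0,0.02,0,0,0,0.02,0]'
```

```text
time: 30.58
position: [0.4529, 0.0277, 0.0757]
ee_rot: [[-0.193, 0.981, 0.001], [0.981, 0.193, -0.0], [-0.0, 0.001, -1.0]]
wrist_force: [1.1, -0.3, -0.3]
width: 0.0279
time: 30.82
position: [0.453, 0.0278, 0.075]
ee_rot: [[-0.193, 0.981, 0.001], [0.981, 0.193, -0.0], [-0.0, 0.001, -1.0]]
wrist_force: [0.1, 0.6, 4.7]
width: 0.0282
```

```bash
python3 -m inch '[0,0,0,0,0,0,0,0,0,0,0,0,0,0,-0.5,0,0,0,-1.5,0,0,0,-3,0,0,0,-4.5,0,0,0,-5,0,0,0,-5,0]' 70;  python3 go.py .48 .45 .22 11.2
```

```text
time: 31.95
position: [0.4529, 0.0276, 0.2254]
ee_rot: [[-0.193, 0.981, 0.002], [0.981, 0.193, -0.0], [-0.001, 0.002, -1.0]]
wrist_force: [0.0, -0.5, -1.1]
width: 0.0699
t 31.95 pos [0.4529 0.0276 0.2254] jaw 11.14 w 0.0699 F [ 0.  -0.5 -1.1] q [ 22.  16. -36. 116.  12.  52.  -9.]
(0.48, 0.45, 0.22, 11.2) -> [13.64, 3.61, 0.18] -0.01
```

Moving aside to get a clear view.

```bash
python3 -m inch '[2,0.5,0,0,4,1,0,0,6,1.5,0,0,8,2,0,0,10,2.5,0,0,12,3,0,0,12,3,0,0,12,3,0,0,12,3,0,0]'; python3 - <<'E'
from meas import *
f='top9.png'
snap('top',f);snap('scene','scene9.png')
for n,c,rad,lo,hi,col in [('box',(.474,-.075),.06,.04,.056,G),('tin',(.474,-.075),.04,.072,.09,None)]+[(k,c,.05,lo,.12,None) for k,c,lo in [('ar',(.493,-.176),.085),('ab',(.453,.028),.085),('cb',(.6717,-.0455),.076),('cr',(.6646,-.1764),.076)]]:
    P=cloud(f,c,rad,lo,hi,col); print(n,len(P),P.mean(0).round(4),rect(P),(P[:,2].min(),P[:,2].max()))
print(r.get_obs()['time'])
E
```

```text
time: 33.08
position: [0.4716, 0.3962, 0.2237]
ee_rot: [[-0.191, 0.982, -0.001], [0.982, 0.191, -0.002], [-0.002, -0.001, -1.0]]
wrist_force: [0.3, -0.0, 0.8]
width: 0.0698
box 391 [ 0.4705 -0.0723  0.0481] ((474.24542236328125, -74.77940368652344), (56.359046936035156, 83.72249603271484), 11.237221717834473) (np.float64(0.04030213852431985), np.float64(0.055005972856593255))
tin 327 [ 0.4745 -0.0752  0.0806] ((474.64227294921875, -75.41600036621094), (48.6583137512207, 48.21303176879883), 72.27306365966797) (np.float64(0.0721237708838034), np.float64(0.0883938299458571))
ar 114 [ 0.4934 -0.1768  0.0956] ((493.6684875488281, -176.8414306640625), (27.649456024169922, 27.263469696044922), 0.5477697253227234) (np.float64(0.08827803736283579), np.float64(0.1021348589441109))
ab 114 [0.4538 0.0279 0.0962] ((454.8348083496094, 27.92855453491211), (27.707290649414062, 27.506168365478516), 45.794227600097656) (np.float64(0.08917660204055045), np.float64(0.10372484590077091))
cb 120 [ 0.6709 -0.045   0.0892] ((672.2070922851562, -45.502681732177734), (26.952604293823242, 27.81736946105957), 48.19767761230469) (np.float64(0.07674937988693675), np.float64(0.09648596819907973))
cr 119 [ 0.6637 -0.176   0.0892] ((664.6942749023438, -176.06166076660156), (27.523399353027344, 27.783367156982422), 4.646759510040283) (np.float64(0.0764812680096223), np.float64(0.09675366693542031))
33.175
```

View pics/top9.png

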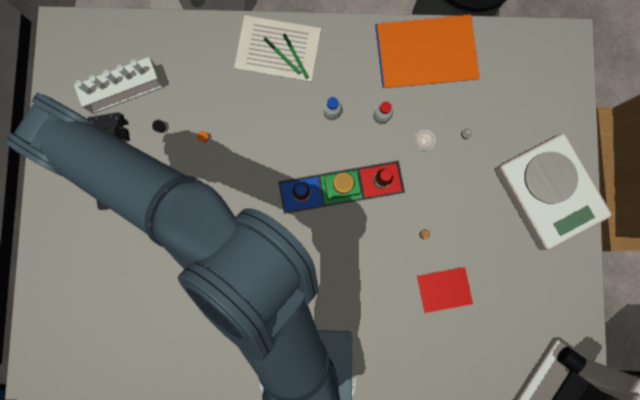

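View pics/scene9.png

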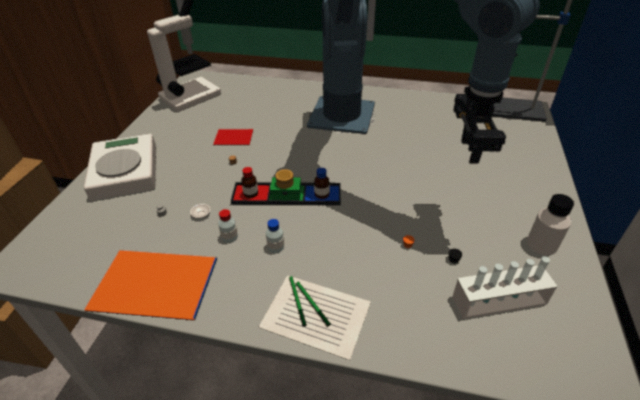

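Top view: amber blue stands at (301,190), the tin on the box at (343,183), amber red at (385,177). The clear bottles at (333,107) and (384,112) haven't moved. All measured errors are within limits, so I'm handing in.

```bash
python3 -c "
from h import *
print(r.hand_in())"
```

```text
the job is handed in; nothing more can be done
None
```

The tray is packed and the job was handed in at about 33 s of the 128 s allowed. The slide box lies flat on the green mat and the brass tin stands on its top. The red-capped brown bottle is in the tray's red bay, on the smaller of the two red mats, and the blue-capped one is in the blue bay.

My last check was from the top camera, with the arm moved aside and touching nothing:

| Item | Measured | Limit |
|---|---|---|
| Slide box to green mat centre | about 1 mm | 20 mm |
| Slide box angle to the tray | under 1° | 0.3 rad (17°) |
| Tin to box centre | about 1 mm | 15 mm |
| Brown bottles to their mat centres | about 2 mm | 35 mm |
| Clear bottles from their start | under 1 mm | 25 mm |

The bottle, tin and box tops were at their expected heights, and everything looks upright in the last pictures. No check failed, but the box outline was partly hidden by the tin in that last view. I did not measure tilt or speed directly, and the hand-in returned no verdict.

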